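# Draw a parts bin forward out of a deep rack with a pull hook

### The job

Pick up the standing pull hook by its handle, reach it into the rack, hook it over the bin's front lip and drag the bin forward until it is seated against the sprung buffer of the stop bar, pressing it with about 9 N (under 6 N is not seated, over 13 N strains it; the force to slide the bin comes on top). Then unhook, leaving the bin square and still touching the buffer, and stand the hook upright on the bench again, clear of rack and bin, and let go. Move the bin only with the hook, never with the gripper, and do not lift or tip it, force the hook against bin or rack, or disturb the glue bottle, tape roll or loose gear.

Things in the scene. Friction and masses are not known exactly. Their poses are not given: they have to be found in the camera images.
- rack: Fixed plywood rack, 292 long (its x) x 128 x 125 mm high. Origin: middle of the front edge of its underside; x points into the rack, away from the robot. Floor board's top at z 12. Runway 106 wide between low guides (top z 33) from x 0 to 82, then side panels, closed behind. A roof covers x 80 to 292: underside z 115, top z 125. Before x 80 the runway is open above.
- stop: Fixed aluminium bar across the runway's front end, 10 (x) x 102 x 20 mm high. Origin: centre of its underside, on the floor board; x as the rack's. It carries a buffer clamped by hand somewhere behind it: a sprung rubber pad, 70 wide, 14 high, whose rear face lies 19 to 42 mm behind this origin. This setting is not reported: feel for it. The pad yields about 6 N per mm, at most 4 mm.
- bin: Blue open bin of parts, 144 (x) x 100 x 60 mm high, 0.35 to 0.7 kg, under the roof; slides along the rack's x against 1 to 5 N, 3 mm play each side. Origin: centre of its underside, x to its high back wall. Low front wall toward the robot: inner face x -63, outer face x -65 (meets the pad), lip ledge x -72 to -64, top z 33. Behind that wall a hook finds room (floor z 3).
- hook: Pull hook standing on the bench, 0.25 kg. Origin: centre of the underside of its steel foot (44 x 54 x 8 mm), below the handle; x along the shank to the tip. Black handle 30 (x) x 22 (y) mm, z 8 to 88: grip across y at about z 50 to 65. Shank 10 wide at z 20 to 28, forward to a downturned blade centred at x 175, 6 thick, 36 wide, z 28 to 0 (20 mm hang below the shank).
- hook_tip (a point): Middle of the lower edge of the hook's blade, at x 175, z 0 of the hook.
- glue_bottle: Bystander: white glue bottle with an orange cap, 48 across, 135 high, standing to the right of the rack; origin at the centre of its underside.
- tape_roll: Bystander: roll of blue tape, 100 across, 19 high, lying at the right front; origin at the centre of its underside.
- gear: Bystander: small printed blue gear, 48 across, 13 high, lying to the left of the standing hook; origin at the centre of its underside.
Not all that is in view belongs to the job. Several things have the shape of the hook; the one meant has the colours described above. What is shaped like the bin but pink is not meant.

How it is judged:
By the outcome, as a careful person would: the job done as asked, in the order asked, and still so for the second after the job is handed in, with the robot touching nothing.
It also fails if it takes over 72 s, if anything falls off the work surface, if the arm or the gripper's body presses on something with over 40 N, if the wrist force passes 120 N, or if a joint passes its speed limit or range.

### The arm

A 6-joint arm with a two-finger parallel gripper is mounted at the origin on a cart in front of the work surface, level with it; the furniture and walls round the work are solid. World frame = base frame: x ahead of the robot, y to its left, z up, the work surface at z = 0. Lengths are in m, angles in degrees, forces in N, time in s.
With the tool pointing down it reaches from about 0.35 to 0.875 m from the base axis. Payload 4.2 kg.
Tool frame: the origin (TCP) lies midway between the tips of the shut fingers; the grasp point (between the pads) lies 19 mm behind it; z points along the fingers, y is the line along which they close (so a half turn about z gives the same grasp; the last joint's range is limited). The gripper opens to 87 mm and grips with 3 to 60 N. Pads are 19 mm wide; open, the fingers measure 117 mm over their backs; the gripper's body (75 mm by 190 mm) begins 51 mm behind the grasp point.
Start: joints at [-54.11, 22.042, 0.453, 0, -68.411, -14.817], TCP at [0.225, -0.583, 0.223] pointing down, gripper open.
Joint ranges: [-179.83, 179.83], [-69.29, 118.12], [-61.27, 80.66], [-181.25, 117.63], [-171.15, -9.14], [-177.46, 177.46]. Speed limits (degrees/s): [159.86, 159.86, 180, 180, 180, 180].

### API

Orientations are given as [roll, pitch, yaw] about the fixed x, y, z axes, in that order (R = Rz(yaw) Ry(pitch) Rx(roll)).
In Python, from workcell import env gives the robot as it stands. The module is installed in compiled form; this text tells all that it offers. Calls block until the motion is done:
- env.goto(position, orientation): joint-space move of the TCP to a pose.
- env.move_straight(position, rotation=None, rate=0.15, force_limit=None): straight line of the TCP; rotation=None keeps the orientation; rate is the mean speed in m/s. With force_limit (N) it stops when the force on the tool has changed by that much, and returns True; else False.
- env.set_joints(angles): joint-space move.
- env.gripper_to(opening, grasp_force=None): opening from 0.0 (shut) to 1.0 (fully open); grasp_force is the grip in N (None keeps the last); returns when the fingers have stopped.
- env.dwell(seconds).
- env.inverse_kinematics(position, orientation): joint angles nearest the present ones, or None.
- env.read_state(): the state.
- env.grab_frame(name): name is "scene" or "top" or "wrist"; returns a dict with "image" (400x640x3 uint8, blue, green, red), "fx", "fy", "cx", "cy" (pixels), "D" ([k1, k2, p1, p2, k3] as OpenCV has them; the pictures are not rectified), "position" and "orientation" of the camera in the world. Camera axes: x right, y up, looking along -z (the intrinsics and any distortion apply to the point x, -y, -z); pixel columns grow to the right and rows downward; lengths in m; the calibration is good to about 2 mm. A picture is of the moment at which its call begins. There is no depth.
A pose or a line that the arm cannot do raises env.Unreachable and nothing moves.
- env.close_job(): hands the job in; it is judged then, once.
Trained networks look in a picture, given as the dict that the camera call returned (one of the last four; its "shot" number tells which), for a name from the list of things; names that differ only in an ending like _2 or _b are one class to them, and where a whole thing is asked for, a point or a joint stands for the part that bears it (a point fixed in the world has none). Each returns a list of dicts, best first, with "score" (0 to 1); they miss things now and then, are a little off and sometimes report something else, mostly with a low value. They report only what shows in the picture. A call takes as long as a camera call. They do not tell look-alikes from the thing itself.
- env.search_frame(picture, thing): "xyz" ([x, y, z] in m, in world coordinates, good to about 4 mm: the middle of the surface that is visible of it).
- env.trace(picture, thing): "mask" (400x640 bool, what is visible of it).
The state is a dict: "clock": time; "joint_positions": joint angles; "qvel": joint speeds; "joint_torque": joint torques, N m; "position": TCP position; "tool_rot": TCP orientation; "force": force on the tool from outside, world axes, zero at the start; "wrist_torque": the same for the moment, N m; "opening": opening from 0.0 (shut) to 1.0 (fully open); "finger_force": force on a finger pad.
Only numpy, scipy, OpenCV 4.12 (cv2) and the standard library are available. Lean on these libraries where they do the work, as an engineer would, in place of code of your own. Each camera call takes 0.05 s, during which the arm holds its last target. There are 200 camera calls.

## Working session

There is one attempt and no reset: what is moved stays moved. The work goes in short steps, each a Python script; the robot and the scene stay as the last script left them, time stands still between calls to the robot, and variables do not carry over. Pictures are saved under pics/ and viewed, at most 10 in all, crops included, and the job is handed in when it is done.

```bash
mkdir -p pics; ls
python3 - <<'E'
from workcell import env
import cv2
for n in("scene","top"):
    p=env.grab_frame(n); cv2.imwrite(f"pics/{n}0.png",p["image"])
    print(n,p["fx"],p["fy"],p["cx"],p["cy"],p["D"],p["position"],p["orientation"])
    for t in("rack","stop","bin","hook","glue_bottle","tape_roll","gear"):
        print(t,[(round(r["score"],2),[round(float(v),4) for v in r["xyz"]]) for r in env.search_frame(p,t)])
print(env.read_state())
E
```

```text
pics
scene 473.482503592083 473.482503592083 325.30675905265224 198.47123585795728 [0.01246452 0.         0.         0.         0.        ] [-2.61054331e-04  8.52906845e-01  7.17815907e-01] [  57.2799588    -0.87847781 -145.83317209]
rack []
stop [(0.53, [0.6101, -0.0621, 0.0278])]
bin [(0.67, [0.7341, -0.1169, 0.0331]), (0.65, [0.814, -0.3109, 0.0373])]
hook [(0.83, [0.3325, -0.2164, 0.0266]), (0.73, [0.5062, 0.1749, 0.0255])]
glue_bottle [(0.83, [0.6679, -0.3653, 0.0594]), (0.33, [0.5072, 0.1718, 0.0263])]
tape_roll [(0.86, [0.5161, -0.3895, 0.0159])]
gear [(0.87, [0.5463, 0.3875, 0.0107])]
top 455.9684172061283 455.9684172061283 323.2144352893117 207.0606407679659 [-0.05440383  0.          0.          0.          0.        ] [ 0.44777683 -0.00292536  1.44150246] [  4.53737305  -0.75878756 -89.69257409]
rack [(0.69, [0.7501, -0.0763, 0.1252])]
stop [(0.55, [0.6202, -0.0641, 0.0294])]
bin [(0.64, [0.8245, -0.2716, 0.0227])]
hook [(0.96, [0.5139, 0.1663, 0.0286]), (0.6, [0.3444, -0.2204, 0.0275])]
glue_bottle [(0.62, [0.6669, -0.3624, 0.0822])]
tape_roll [(0.8, [0.5283, -0.4044, 0.0194])]
gear [(0.66, [0.5489, 0.3807, 0.0048])]
{'clock': 0.8, 'joint_positions': array([-5.41128907e+01,  2.20392624e+01,  4.54932160e-01, -8.95787519e-04,
       -6.84116243e+01, -1.48142658e+01]), 'qvel': array([-0.01610589,  0.04076902,  0.05284581,  0.05733249, -0.05041668,
       -0.05006017]), 'joint_torque': array([ 1.10467502e-04, -3.90412474e+01,  1.87615675e+01,  4.22406122e+00,
        1.55905233e-02, -1.50309359e-05]), 'position': array([ 0.22472391, -0.58319121,  0.22258903]), 'tool_rot': array([-1.79996302e+02,  1.83966236e-03, -1.58927486e+02]), 'force': array([ 0.76606665, -0.3303204 ,  0.39818846]), 'wrist_torque': array([ 0.01164311,  0.00092889, -0.00981551]), 'finger_force': 0.0, 'opening': 1.0000701372905227}
```

View pics/scene0.png

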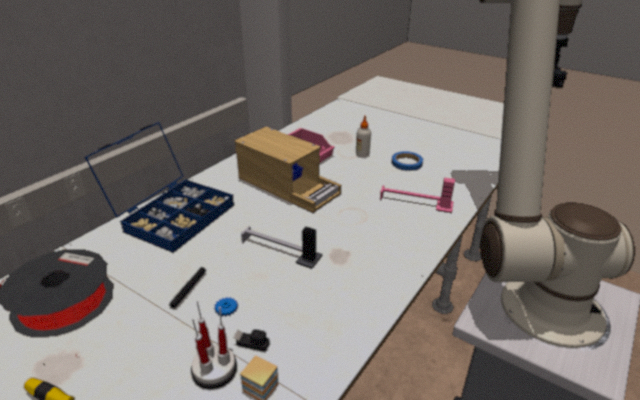

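View pics/top0.png

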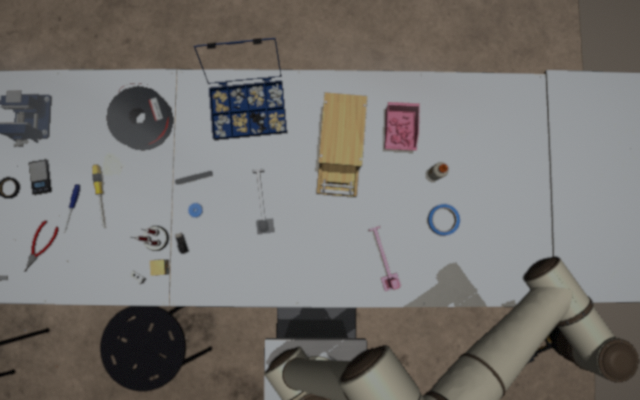

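```bash
cat > h.py <<'E'
from workcell import env
import numpy as np, cv2
from scipy.spatial.transform import Rotation as R
def cam(p):
    K=np.array([[p["fx"],0,p["cx"]],[0,p["fy"],p["cy"]],[0,0,1]]);Rc=R.from_euler("xyz",p["orientation"],degrees=True).as_matrix()@np.diag([1,-1,-1])
    return K,np.array(p["D"]),Rc,np.array(p["position"])
def proj(p,X):
    K,D,Rc,t=cam(p); Xc=(np.atleast_2d(X)-t)@Rc
    return cv2.projectPoints(Xc,np.zeros(3),np.zeros(3),K,D)[0].reshape(-1,2)
def unproj(p,uv,z):
    K,D,Rc,t=cam(p); n=cv2.undistortPoints(np.array(uv,float).reshape(-1,1,2),K,D).reshape(-1,2)
    d=np.c_[n,np.ones(len(n))]@Rc.T; z=np.broadcast_to(z,len(n))
    return t+d*((z-t[2])/d[:,2])[:,None]
def pose(x,y,yaw,pts,z=0):
    c,s=np.cos(np.radians(yaw)),np.sin(np.radians(yaw));pts=np.atleast_2d(pts)
    return np.c_[x+c*pts[:,0]-s*pts[:,1],y+s*pts[:,0]+c*pts[:,1],z+pts[:,2]]
E
python3 - <<'E'
from h import *
import pickle
env.goto([0.42,-0.0,0.45],[180,0,0])
p=env.grab_frame("wrist");print(p["position"],p["orientation"],p["fx"],p["fy"],p["cx"],p["cy"],p["D"],env.read_state()["joint_positions"].round(1),env.read_state()["clock"])
cv2.imwrite("pics/w1.png",p["image"])
for t in("stop","bin","hook","hook_tip"):
    print(t,[(round(r["score"],2),[round(float(v),4) for v in r["xyz"]]) for r in env.search_frame(p,t)])
q=env.grab_frame("top");pickle.dump((p,q,env.grab_frame("scene")),open("f1.pkl","wb"));cv2.imwrite("pics/t1.png",cv2.resize(q["image"][80:250,220:420],(800,680))[:600])
E
```

```text
[ 0.49899733 -0.00215275  0.61192006] [-1.65779616e+01 -1.32227067e-02 -9.00581896e+01] 292.62522740601685 292.62522740601685 317.8818781762325 196.76041152447033 [-0.01029987  0.          0.          0.          0.        ] [ 22.3  -3.2   1.1   0.  -94.3  67.6] 3.1833
stop [(0.7, [0.6227, -0.0611, 0.0268]), (0.52, [0.5282, 0.1674, 0.0293])]
bin []
hook [(0.91, [0.3452, -0.2203, 0.0251]), (0.74, [0.5532, 0.3789, 0.0088]), (0.67, [0.528, 0.1677, 0.0294])]
hook_tip [(0.77, [0.3489, -0.217, 0.0248]), (0.56, [0.5276, 0.1662, 0.0264])]
```

View pics/w1.png

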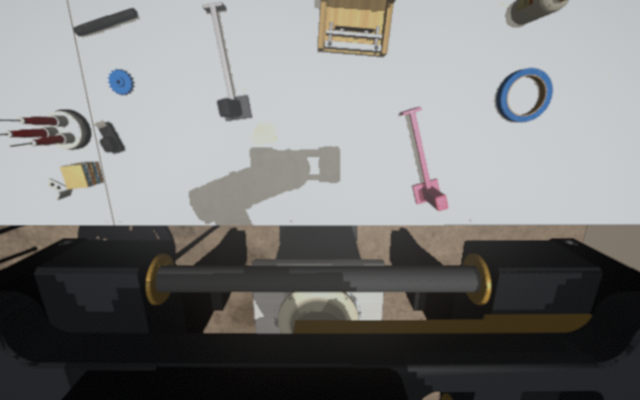

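Run:
```python
from h import *
import pickle
out=[]
for i,P in enumerate(([0.56,-0.06,0.22],[0.50,0.16,0.25])):
    env.goto(P,[180,0,180])
    p=env.grab_frame("wrist");print(p["position"],p["orientation"],env.read_state()["joint_positions"].round(1),env.read_state()["clock"])
    cv2.imwrite(f"pics/w2{i}.png",p["image"]);out.append(p)
    for t in("stop","bin","hook","hook_tip"):
        r=env.trace(p,t)
        print(t,[(round(r["score"],2),[round(float(v),4) for v in r["xyz"]]) for r in env.search_frame(p,t)],[(round(m["score"],2),m["mask"].sum(),cv2.boundingRect(m["mask"].astype(np.uint8))) for m in r])
pickle.dump(out,open("f2.pkl","wb"))
```

```text
[ 0.48220509 -0.06171143  0.38260095] [-1.66029464e+01 -8.17943334e-03  9.00274959e+01] [  10.4   16.1   -8.6    0.   -65.2 -100.4] 6.0167
stop [(0.57, [0.6224, -0.0626, 0.0268])] [(0.78, np.int64(2070), (275, 204, 80, 37))]
bin [(0.68, [0.7356, -0.0766, 0.0274]), (0.58, [0.781, -0.2151, 0.0146])] [(0.71, np.int64(194), (205, 312, 14, 21)), (0.57, np.int64(737), (271, 292, 72, 14))]
hook [(0.82, [0.5097, 0.1547, 0.0282])] [(0.79, np.int64(3650), (471, 107, 81, 133)), (0.71, np.int64(1628), (162, 0, 74, 130))]
hook_tip [(0.75, [0.5088, 0.1525, 0.0263]), (0.66, [0.4406, -0.1959, 0.0245])] [(0.92, np.int64(3630), (471, 108, 81, 131)), (0.76, np.int64(1448), (162, 0, 73, 129))]
[0.42229432 0.15780156 0.41221272] [-1.65539945e+01  1.59507525e-02  8.99916348e+01] [  35.4   11.2  -10.9    0.   -67.9 -125.4] 7.3833
stop [(0.96, [0.6083, -0.037, 0.0225])] [(0.85, np.int64(734), (132, 236, 69, 29))]
bin [(0.71, [0.6036, -0.0281, 0.0152])] []
hook [(0.96, [0.3711, -0.2112, 0.0253]), (0.83, [0.5055, 0.1646, 0.0275])] [(0.85, np.int64(1954), (299, 152, 42, 113)), (0.72, np.int64(2983), (0, 9, 91, 165)), (0.26, np.int64(884), (454, 186, 35, 33))]
hook_tip [(0.96, [0.3743, -0.2053, 0.022]), (0.94, [0.5027, 0.167, 0.0298])] [(0.84, np.int64(2882), (0, 9, 90, 165)), (0.55, np.int64(1843), (299, 152, 41, 113))]
```

View pics/w20.png

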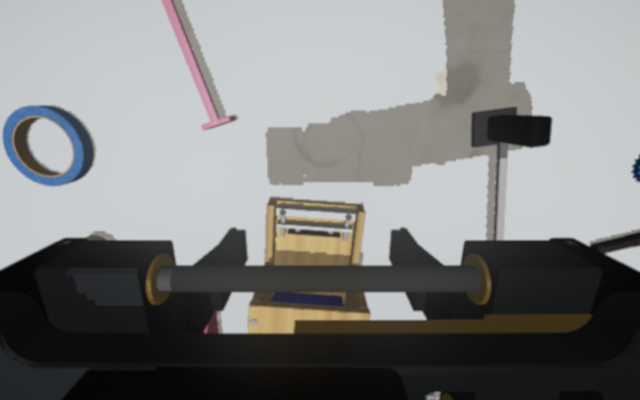

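View pics/w21.png

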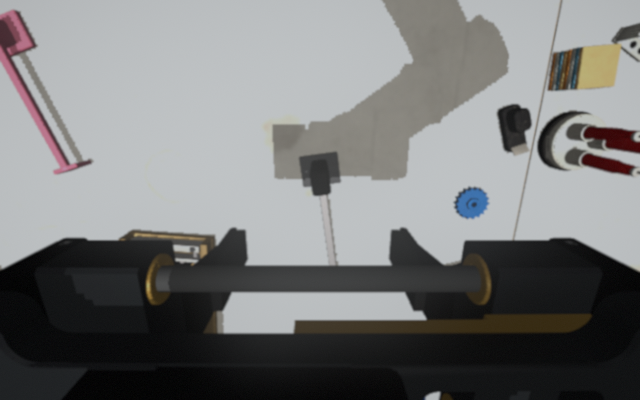

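```bash
cat > fit.py <<'E'
from h import *
from scipy.optimize import minimize
def box(x0,x1,y0,y1,z0,z1): return np.array([[x,y,z] for x in(x0,x1) for y in(y0,y1) for z in(z0,z1)])/1000
HOOK=[box(-22,22,-27,27,0,8),box(-15,15,-11,11,8,88),box(0,178,-5,5,20,28),box(172,178,-18,18,0,28)]
RACK=[box(0,82,-64,64,0,33),box(80,292,-64,64,0,125)]
S=4
def rend(p,M,q,z=0):
    im=np.zeros((400*S//2,640*S//2),np.uint8)
    for b in M:
        h=cv2.convexHull(((proj(p,pose(*q,b,z))+.5)*S/2).astype(np.float32))
        cv2.fillConvexPoly(im,np.round(h).astype(np.int32),255)
    return cv2.resize(im,(640,400),interpolation=cv2.INTER_AREA)/255.
def fit(views,M,q0,z=0):
    def c(v):
        q=v*np.array([.01,.01,3])+q0; s=0
        for p,m in views:
            r=rend(p,M,q,z); s+=1-np.minimum(r,m).sum()/np.maximum(r,m).sum()
        return s/len(views)
    best=None
    v=np.zeros(3)
    for k in range(3):
        o=minimize(c,v,method="Nelder-Mead",options=dict(initial_simplex=v+np.vstack([np.zeros(3),np.eye(3)*[1,.6,.3][k]]),maxiter=120)); v=o.x
    return v*np.array([.01,.01,3])+q0,o.fun
E
python3 - <<'E'
from fit import *
import pickle
q0={"hook":[.466,.165,7],"rack":[.6,-.06,-4]}
V={"hook":[],"rack":[]};F=[]
def take(n,things):
    p=env.grab_frame(n);F.append(p)
    for t in things:
        M=HOOK if t=="hook" else RACK
        for m in env.trace(p,t):
            r=rend(p,M,q0[t]);k=m["mask"]; iou=np.minimum(r,k).sum()/np.maximum(r,k).sum()
            print(n,t,round(m["score"],2),k.sum(),cv2.boundingRect(k.astype(np.uint8)),round(iou,2))
            if iou>.25 and k[:2].sum()==0:V[t].append((p,k.astype(float)))
take("top",("hook","rack"));take("scene",("hook","rack"))
env.goto([0.56,0.03,0.36],[180,0,0]);take("wrist",("hook","rack"));cv2.imwrite("pics/w3.png",F[-1]["image"])
pickle.dump((V,F),open("f3.pkl","wb"))
for t,M in(("hook",HOOK),("rack",RACK)):
    for v in [[a] for a in V[t]]+[V[t]]: print(t,len(v),*fit(v,M,np.array(q0[t])))
p=pickle.load(open("f2.pkl","rb"))[0]
print(unproj(p,[[307,293],[307,303]],.045))
E
```

```text
top hook 0.91 365 (370, 227, 30, 63) 0.0
top hook 0.57 81 (255, 171, 7, 30) 0.06
top hook 0.3 292 (321, 181, 33, 15) 0.0
top rack 0.9 4179 (317, 92, 51, 106) 0.88
scene hook 0.79 1003 (241, 226, 81, 43) 0.23
scene hook 0.63 790 (380, 178, 75, 36) 0.0
scene rack 0.61 4158 (235, 129, 107, 84) 0.72
wrist hook 0.83 1633 (210, 83, 52, 126) 0.21
wrist hook 0.72 633 (424, 187, 36, 78) 0.0
wrist rack 0.93 12332 (335, 0, 125, 137) 0.87
wrist rack 0.46 1767 (527, 148, 63, 56) 0.0Traceback (most recent call last):
  File "<stdin>", line 17, in <module>
  File "fit.py", line 22, in fit
    o=minimize(c,v,method="Nelder-Mead",options=dict(initial_simplex=v+np.vstack([np.zeros(3),np.eye(3)*[1,.6,.3][k]]),maxiter=120)); v=o.x
    res = _minimize_neldermead(fun, x0, args, callback, bounds=bounds,
                               **options)
    fsim[k] = func(sim[k])
              ~~~~^^^^^^^^
    fx = function(np.copy(x), *(wrapper_args + args))
  File "fit.py", line 18, in c
    return s/len(views)
           ~^~~~~~~~~~~
ZeroDivisionError: division by zero
```

View pics/w3.png

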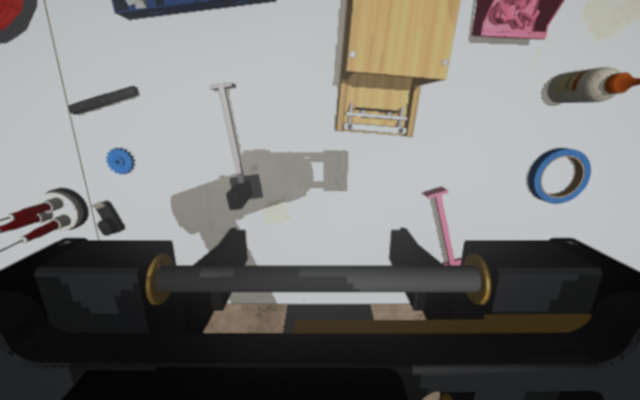

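Run:
```python
from fit import *
import pickle
V,F=pickle.load(open("f3.pkl","rb"))
p=env.grab_frame("wrist")
a,b=unproj(p,[[247,187],[222,86]],[.006,.028]);q=np.array([a[0],a[1],np.degrees(np.arctan2(b[1]-a[1],b[0]-a[0]))]);print("init",a,b,q, np.hypot(*(b-a)[:2]))
H=[]
s=env.grab_frame("scene")
for f,bb in((p,(210,83)),(s,(241,226))):
    for m in env.trace(f,"hook"):
        k=m["mask"];r=rend(f,HOOK,q);i=np.minimum(r,k).sum()/np.maximum(r,k).sum();print(cv2.boundingRect(k.astype(np.uint8)),round(i,2))
        if i>.25:H.append((f,k.astype(float)))
pickle.dump(H,open("f4.pkl","wb"))
for v in [[a] for a in H]+[H]: print("hook",*fit(v,HOOK,q))
# rack wrist frame clipped at image top: fit is IoU on clipped raster, fine
Vr=V["rack"]
if not any(f["shot"]==F[2]["shot"] for f,_ in Vr):
    for m in env.trace(p,"rack"):
        if m["mask"].sum()>5000: Vr.append((p,m["mask"].astype(float)))
for v in [[a] for a in Vr]+[Vr]: print("rack",*fit(v,RACK,np.array([.6,-.06,-4])))
p0=pickle.load(open("f2.pkl","rb"))[0]
print(unproj(p0,[[307,293],[307,303]],.045), unproj(p,[[338,132],[412,136],[346,72],[445,78]],[.033,.033,.125,.125]))
```

```text
init [0.50399714 0.15760827 0.006     ] [0.67540922 0.18060792 0.028     ] [0.50399714 0.15760827 7.64216211] 0.17294821028325696
(210, 83, 52, 127) 0.73
(424, 187, 36, 77) 0.0
(240, 226, 82, 43) 0.78
(380, 178, 75, 35) 0.0
hook [0.5026929  0.16079328 7.29985395] 0.14138152154488215
hook [0.5029702  0.16225207 7.70102505] 0.10515728167940164
hook [0.50263167 0.16277275 6.69474179] 0.13124770376460299
rack [ 0.60004283 -0.06136495 -4.74411288] 0.08455622698229825
rack [ 0.60240236 -0.06202858 -4.75543464] 0.2705432333015717
rack [ 0.61635761 -0.06421518 -4.66579702] 0.08143065269941618
rack [ 0.60255757 -0.06254024 -4.6519512 ] 0.15358696378988126
[[ 0.71708864 -0.07609361  0.045     ]
 [ 0.73277093 -0.07625651  0.045     ]] [[ 0.60409542 -0.00458246  0.033     ]
 [ 0.59777113 -0.12648553  0.033     ]
 [ 0.68468418 -0.00704491  0.125     ]
 [ 0.6779048  -0.13282813  0.125     ]]
```

Run:
```python
from fit import *
import pickle
env.goto([0.64,-0.065,0.28],[180,0,-4])
p=env.grab_frame("wrist");pickle.dump(p,open("f5.pkl","wb"))
im=p["image"]
g=cv2.cvtColor(im,6)
c=im[0:240,200:440].copy();c=cv2.resize(c,None,fx=2.5,fy=2.5,interpolation=cv2.INTER_CUBIC)
cv2.imwrite("pics/w5.png",c)
for t in("stop","rack","bin"):print(t,[(round(m["score"],2),cv2.boundingRect(m["mask"].astype(np.uint8))) for m in env.trace(p,t)])
for l in cv2.createLineSegmentDetector().detect(g[:245])[0].reshape(-1,4):
    if np.hypot(l[2]-l[0],l[3]-l[1])>35 and 180<l[0]<460: print(l.round(1))
```

```text
stop [(0.97, (283, 163, 69, 29))]
rack [(0.82, (253, 0, 134, 195))]
bin [(0.86, (420, 0, 106, 81))]
[192.8  56.4  33.8  89. ]
[416.7  82.  421.4   0.5]
[363.3 146.9 360.6 193.1]
[433.4  40.1 424.7  77.6]
[350.6 171.1 284.4 170.8]
[356.6 148.1 355.2 185.6]
[282.1 214.4 232.1 224.4]
[279.5 189.4 278.4 146.8]
[258.1 144.4 250.9   0.6]
[429.4  77.8 486.9  75.8]
[386.9   0.6 378.1 144.4]
```

View pics/w5.png

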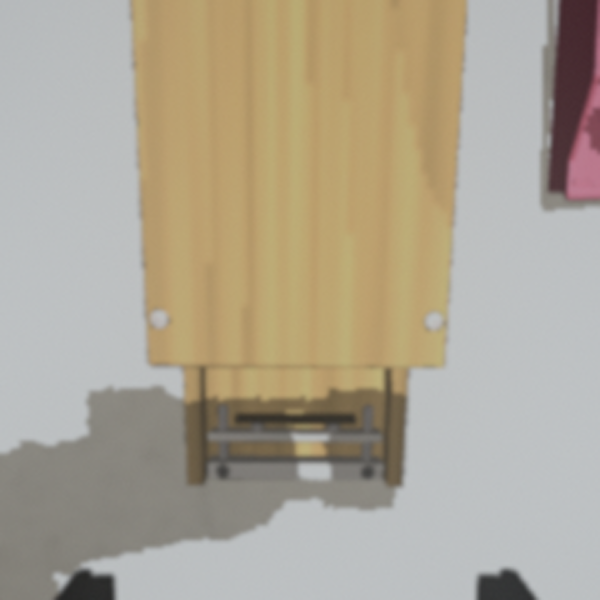

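Run:
```python
from fit import *
import pickle
p=pickle.load(open("f5.pkl","rb"))
U=lambda uv,z:unproj(p,uv,z)
a,b=U([[258.1,144.4],[250.9,.6]],.125);c,d=U([[386.9,.6],[378.1,144.4]],.125)
ang=lambda a,b:np.degrees(np.arctan2(b[1]-a[1],b[0]-a[0]))
print("roof",ang(a,b),ang(d,c),"width",a-d,"mid",(a+d)/2)
f=U([[200+150/2.5,366/2.5],[200+444/2.5,366/2.5]],.125);print("roof front",f,f.mean(0))
a,b=U([[363.3,146.9],[360.6,193.1]],.033);print("R guide",a,b,ang(b,a))
l=U([[279.5,189.4],[278.4,146.8]],.033);print("L guide",l)
g=U([[200+187/2.5,485/2.5],[200+401/2.5,485/2.5]],.033);print("front",g,g.mean(0))
crop=lambda x,y,z:U([[200+x/2.5,y/2.5]],z)[0].round(4)
q=(g.mean(0));yaw=ang(f[1],f[0])-90
print("yaw front",yaw,ang(g[1],g[0])-90)
for y in(413,423,431,442):print(y,crop(295,y,.032 if y>425 else .026))
```

```text
roof -4.380635777333168 -4.317057246684835 width [0.00907893 0.12851575 0.        ] mid [ 0.68333583 -0.07057671  0.125     ]
roof front [[ 0.68561138 -0.0080862   0.125     ]
 [ 0.67669794 -0.13427066  0.125     ]] [ 0.68115466 -0.07117843  0.125     ]
R guide [ 0.66514293 -0.13229856  0.033     ] [ 0.59870117 -0.12661247  0.033     ] -4.891457345555118
L guide [[ 0.6125487  -0.00967756  0.033     ]
 [ 0.67358272 -0.01473681  0.033     ]]
front [[ 0.60613974 -0.00211176  0.033     ]
 [ 0.59736058 -0.12628283  0.033     ]] [ 0.60175016 -0.0641973   0.033     ]
yaw front -4.0405591756800305 -4.044204191918254
413 [ 0.6427 -0.0677  0.026 ]
423 [ 0.6368 -0.0673  0.026 ]
431 [ 0.6334 -0.067   0.032 ]
442 [ 0.627  -0.0666  0.032 ]
```

Run:
```python
from fit import *
import pickle
env.goto([0.47,-0.055,0.14],[180,-45,0])
p=env.grab_frame("wrist");pickle.dump(p,open("f6.pkl","wb"))
print(p["position"],env.read_state()["clock"])
im=p["image"]
u=proj(p,pose(.6015,-.0643,-4.35,[[.04,0,.03],[.14,0,.045]]));print(u)
x0,y0=int(u[:,0].mean())-100,max(0,int(u[:,1].min())-60);print(x0,y0)
c=cv2.resize(im[y0:y0+150,x0:x0+200],None,fx=4,fy=4,interpolation=cv2.INTER_CUBIC)
cv2.imwrite("pics/w6.png",c)
```

```text
Traceback (most recent call last):
workcell.Unreachable: the arm cannot take that pose within its joint ranges
```

Run:
```python
from fit import *
import pickle
best=None
for th in(-45,-35,-25):
  for x in(.44,.47,.5,.53):
    for z in(.12,.17,.22):
      o=[180,th,0]
      if env.inverse_kinematics([x,-.06,z],o) is not None: best=([x,-.06,z],o);break
    if best:break
  if best:break
print(best)
env.goto(*best)
p=env.grab_frame("wrist");pickle.dump(p,open("f6.pkl","wb"))
print(p["position"],env.read_state()["clock"])
im=p["image"]
u=proj(p,pose(.6015,-.0643,-4.35,[[.04,0,.03],[.14,0,.045]]));print(u)
x0,y0=int(u[:,0].mean())-100,max(0,int(u[:,1].min())-60);print(x0,y0)
c=cv2.resize(im[y0:y0+150,x0:x0+200],None,fx=4,fy=4,interpolation=cv2.INTER_CUBIC)
cv2.imwrite("pics/w6.png",c)
```

```text
([0.44, -0.06, 0.22], [180, -35, 0])
[ 0.41279118 -0.0613439   0.39991649] 13.3583
[[322.1924715  129.01808708]
 [327.0704014   66.1567574 ]]
224 6
```

View pics/w6.png

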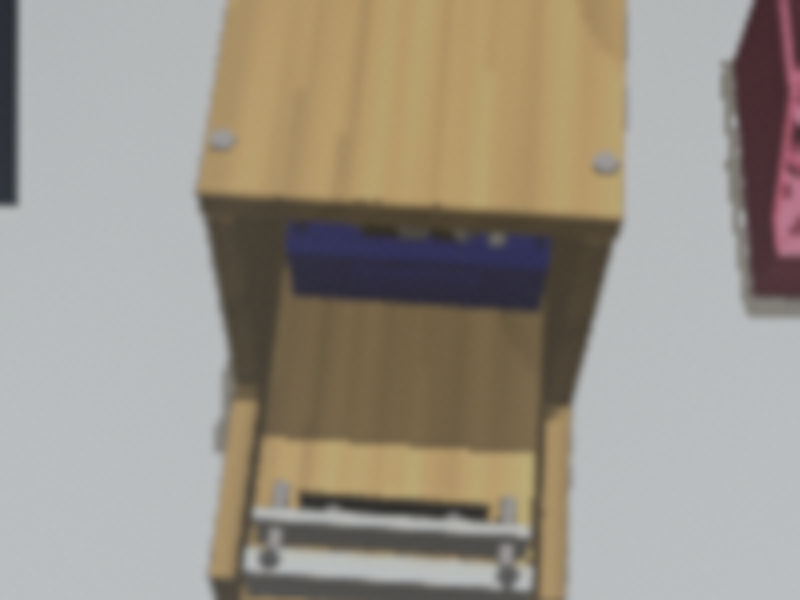

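Run:
```python
from fit import *
import pickle
p=pickle.load(open("f6.pkl","rb"))
O=np.array([.6015,-.0643]);c,s=np.cos(np.radians(-4.35)),np.sin(np.radians(-4.35))
def rk(X):d=X[:2]-O;return np.round([1000*(c*d[0]+s*d[1]),1000*(-s*d[0]+c*d[1])],1)
for n,x,y,z in(("ledgeL",290,251,.045),("ledgeR",548,264,.045),("innerL",365,231,.045),("innerR",480,238,.045),("botL",295,294,.012),("botR",540,308,.012),("padL",300,492,.026),("padR",488,505,.026),("barfrontL",250,550,.032),("barR",530,566,.032),("roofL",200,193,.125),("roofR",620,218,.125),("guideFL",213,577,.033)):
    print(n,rk(unproj(p,[[224+x/4,6+y/4]],z)[0]))
p=pickle.load(open("f5.pkl","rb"))
for x,y,z in((295,413,.026),(295,413,.024),(295,463,.032),(295,480,.032),(208,460,.032),(381,460,.032)):print(y,z,rk(unproj(p,[[200+x/2.5,y/2.5]],z)[0]))
```

```text
ledgeL [131.6  45.6]
ledgeR [133.  -51.4]
innerL [143.2  18.2]
innerR [143.2 -25.5]
botL [140.   46.7]
botR [140.6 -52.6]
padL [39.9 34. ]
padR [ 39.7 -34.9]
barfrontL [11.5 48.6]
barR [ 12.7 -50.4]
roofL [78.9 61.6]
roofR [ 79.1 -63.1]
guideFL [-0.6 60.2]
413 0.026 [41.3 -0.2]
413 0.024 [40.9 -0.2]
463 0.032 [13.2 -0.4]
480 0.032 [ 3.  -0.4]
460 0.032 [14.7 49.8]
460 0.032 [ 15.2 -50. ]
```

Run:
```python
from fit import *
import pickle
env.goto([0.50,0.13,0.22],[180,0,7])
p=env.grab_frame("wrist");pickle.dump(p,open("f7.pkl","wb"))
q=np.array([.5027,.161,7.3]);print(p["position"],env.read_state()["clock"])
im=p["image"].copy()
fits=[]
for m in env.trace(p,"hook"):
    r=rend(p,HOOK,q);k=m["mask"];i=np.minimum(r,k).sum()/np.maximum(r,k).sum();print(cv2.boundingRect(k.astype(np.uint8)),round(i,2))
    if i>.3:
        f=fit([(p,k.astype(float))],HOOK,q);print(f)
u=proj(p,pose(*q,[[0,0,.0],[.175,0,.028]]));print(u)
for l in cv2.createLineSegmentDetector().detect(cv2.cvtColor(im,6))[0].reshape(-1,4):
    if np.hypot(l[2]-l[0],l[3]-l[1])>18 and abs(l[0]-u[:,0].mean())<70 and l[1]<245: print(l.round(1))
x0,y0=int(u[:,0].mean())-75,max(0,int(u[:,1].min())-20);print(x0,y0)
cv2.imwrite("pics/w7.png",cv2.resize(im[y0:y0+150,x0:x0+150],None,fx=4,fy=4,interpolation=cv2.INTER_CUBIC))
```

```text
[0.57889089 0.13826229 0.38139022] 14.3083
(530, 198, 42, 40) 0.0
(271, 7, 45, 189) 0.91
(array([0.50319037, 0.16072703, 7.71273507]), np.float64(0.08134456463558293))
[[293.48465117 167.08454977]
 [286.73977734   9.50621827]]
[245.5 230.6 246.3 264.3]
[313.6 161.8 316.2 184.6]
[290.5  59.4 290.5  13.1]
[274.4 183.  272.  151.8]
[282.3 220.3 247.  237.1]
[294.9 152.  293.1 123.1]
[355.7 209.5 331.9 209.1]
[331.8 195.6 331.3 170.6]
[224.1 184.5 221.6 158. ]
[223.1 155.1 258.2 153.9]
[346.8 153.5 365.5 155.6]
[293.2  23.1 296.8 146.9]
[293.1 121.9 291.1  60.6]
[286.2 146.9 283.6  84.4]
[283.1  64.4 281.2  24.3]
215 0
```

View pics/w7.png

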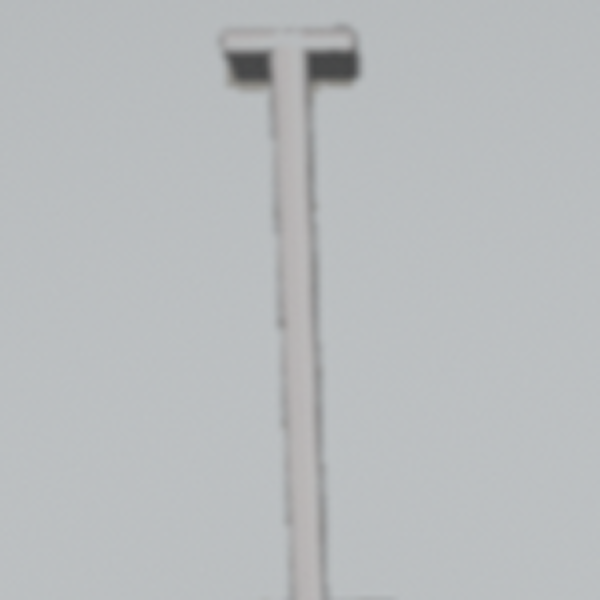

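```bash
cat >> h.py <<'E'
O=(.6015,-.0648,-4.35); TZ=.033
def tcp(tipx,y,z):   # rack-frame tip position (mm), hook underside world z (m) -> TCP
    w=pose(*O,[[ (tipx-175)/1000,y/1000,0]])[0]; return [w[0],w[1],z+TZ]
def st():
    s=env.read_state();c,si=np.cos(np.radians(O[2])),np.sin(np.radians(O[2]));f=s["force"]
    return round(s["clock"],2),np.round([c*f[0]+si*f[1],-si*f[0]+c*f[1],f[2]],2),s["wrist_torque"].round(2),round(s["opening"],3),round(s["finger_force"],1)
E
python3 - <<'E'
from h import *
X,Y,A=.503,.1608,7.4
env.goto([X,Y,.14],[180,0,A]);env.move_straight([X,Y,TZ],rate=.12);print(st())
env.gripper_to(0.0,60);print(st())
env.move_straight([X,Y,TZ+.065],rate=.1);env.dwell(.2);print(st())
env.move_straight(tcp(50,-1.5,.065),rotation=[180,0,O[2]],rate=.15);env.dwell(.3);print(st(),env.read_state()["tool_rot"].round(2))
p=env.grab_frame("wrist");import pickle;pickle.dump(p,open("f8.pkl","wb"))
cv2.imwrite("pics/w8.png",p["image"])
t=pose(*O,[[.05,-.0015,.065+.028]]);print(proj(p,t))
E
```

```text
(15.83, array([ 0.44,  0.37, -0.06]), array([-0.11,  0.08,  0.04]), 0.998, 0.0)
(16.9, array([ 0.09, -0.47, -1.37]), array([0.05, 0.11, 0.05]), 0.25, 60.0)
(17.9, array([-0.57, -0.41, -2.87]), array([-0.14,  0.18, -0.03]), 0.251, 60.0)
(19.81, array([-0.34, -0.11, -1.67]), array([-0.1 ,  0.12,  0.02]), 0.251, 60.0) [-180.     -0.     -4.31]
[[ 315.16584156 -106.95983745]]
```

Run:
```python
from h import *
if env.move_straight(tcp(150,-1.5,.065),rate=.1,force_limit=5): print("HIT in",st(),env.read_state()["position"])
else:
    env.dwell(.3);print(st())
    h=env.move_straight(tcp(150,-1.5,.031),rate=.04,force_limit=4);env.dwell(.3);print("hit",h,st(),env.read_state()["position"],tcp(150,-1.5,.031))
    p=env.grab_frame("scene");cv2.imwrite("pics/s9.png",cv2.resize(p["image"][120:220,220:360],None,fx=4,fy=4,interpolation=cv2.INTER_CUBIC))
```

```text
(21.31, array([ 0.01, -0.02, -1.93]), array([-0.12,  0.2 , -0.04]), 0.25, 60.0)
hit False (22.61, array([ 0.14, -0.57, -2.71]), array([-0.07,  0.14,  0.  ]), 0.247, 60.0) [ 0.57653093 -0.06438573  0.06420442] [np.float64(0.5764582435766913), np.float64(-0.06439945632488397), 0.064]
```

View pics/s9.png

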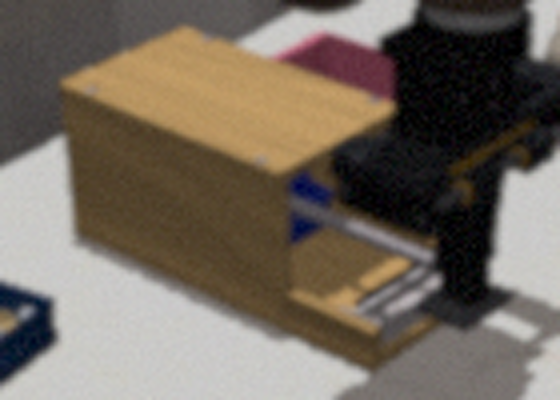

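```bash
cat >> h.py <<'E'
def F(n=8):
    a=[]
    for _ in range(n): env.dwell(.02);a.append(st()[1])
    return np.mean(a,0).round(2)
E
python3 - <<'E'
from h import *
print("base",F())
for x in range(147,134,-3):
    h=env.move_straight(tcp(x,-1.5,.031),rate=.03,force_limit=12);print(x,h,F(5),flush=True)
    if h:break
else:
    for x in(115,95,75,60):
        h=env.move_straight(tcp(x,-1.5,.031),rate=.05,force_limit=10);print(x,h,F(5),st()[0],st()[2])
        if h:break
E
```

```text
base [ 0.05 -0.26 -2.69]
147 False [ 0.17  0.   -2.87]
144 False [ 0.65 -0.08 -2.23]
141 False [ 1.42  0.11 -1.5 ]
138 False [ 1.24  0.16 -1.74]
135 False [ 1.84  0.15 -1.74]
115 False [ 0.12 -0.39 -2.67] 25.09 [-0.18  0.07  0.07]
95 False [-0.19 -0.22 -2.12] 25.73 [-0.08  0.14  0.02]
75 False [-0.02 -0.21 -2.52] 26.36 [-0.04  0.15  0.02]
60 False [ 0.09 -0.08 -2.46] 26.89 [-0.03  0.12  0.  ]
```

```bash
cat >> h.py <<'E'
def rk(X):
    d=np.atleast_2d(X)[:,:2]-np.array(O[:2]);c,s=np.cos(np.radians(O[2])),np.sin(np.radians(O[2]))
    return np.c_[1000*(c*d[:,0]+s*d[:,1]),1000*(-s*d[:,0]+c*d[:,1])]
def blue(n,z=.045):
    p=env.grab_frame(n);im=p["image"].astype(int)
    m=(im[...,0]>im[...,2]*1.6)&(im[...,0]>im[...,1]*1.4)&(im[...,0]>45)
    v,u=np.nonzero(m)
    if len(v)==0: print(n,"none");return p
    r=rk(unproj(p,np.c_[u,v],z));k=(abs(r[:,1])<58)&(r[:,0]>20)&(r[:,0]<260);r=r[k]
    print(n,k.sum(),"x",np.percentile(r[:,0],[0,5,50,95,100]).round(1),"y",np.percentile(r[:,1],[0,5,50,95,100]).round(1)) if k.sum() else print(n,0)
    return p
E
python3 - <<'E'
from h import *
import pickle
for n in("scene","top","wrist"):
    p=blue(n)
    for t in("bin","hook"):print(t,[(round(r["score"],2),rk(r["xyz"])[0].round(),r["xyz"][2].round(3)) for r in env.search_frame(p,t)])
E
```

```text
scene 415 x [ 20.8  26.   82.  149.7 163.1] y [-57.6 -53.2 -19.3  53.1  57.7]Traceback (most recent call last):
  File "<stdin>", line 5, in <module>
AttributeError: 'float' object has no attribute 'round'
```

Run:
```python
from h import *
import pickle
P=[]
for n in("scene","top"):
    p=blue(n);P.append(p);im=p["image"].astype(int)
    m=(im[...,0]>im[...,2]*1.6)&(im[...,0]>im[...,1]*1.4)&(im[...,0]>45)
    for lx in(47,60,100,132): print(lx,proj(p,pose(*O,[[lx/1000,.048,.045],[lx/1000,-.052,.045]])).round(0).tolist())
    b=(150,215,270,330) if n=="scene" else (140,200,310,365)
    for r in range(b[0],b[1],2): print(r,"".join("#" if c else "." for c in m[r,b[2]:b[3]]))
    for t in("bin","hook"):print(t,[(round(r["score"],2),rk(r["xyz"])[0].round(),round(float(r["xyz"][2]),3)) for r in env.search_frame(p,t)])
```

```text
scene 418 x [ 20.5  25.9  82.  149.6 163.1] y [-57.6 -53.2 -18.9  53.1  57.7]
47 [[303.0, 190.0], [326.0, 176.0]]
60 [[300.0, 188.0], [323.0, 174.0]]
100 [[289.0, 183.0], [312.0, 170.0]]
132 [[280.0, 180.0], [304.0, 166.0]]
150 ............................................................
152 ............................................................
154 ............................................................
156 ............................................................
158 ............................................................
160 ................................###.........................
162 ............................############....................
164 ........................###################.................
166 .......................#####################................
168 .......................#######################..............
170 .......................########################.............
172 .......................#########################............
174 ...........................#.####....############...........
176 ...........................
[... 2938 characters left out ...]
......
182 .......................................................
184 .......................................................
186 .......................................................
188 .......................................................
190 .......................................................
192 .......................................................
194 .......................................................
196 .......................................................
198 .......................................................
bin [(0.84, array([65.,  2.]), 0.031), (0.61, array([ 240., -188.]), 0.027)]
hook [(0.9, array([-240., -172.]), 0.029), (0.72, array([15., -3.]), 0.057)]
```

Run:
```python
from h import *
x=60.;fr=[];log=[]
while x>34:
    x-=1.0 if x>47.5 else .5
    h=env.move_straight(tcp(x,-1.5,.031),rate=.012,force_limit=8)
    f=F(4);log.append((round(x,1),f[0],f[2],round(rk(env.read_state()["position"])[0,0]+175,2)))
    if x>48: fr.append(f[0])
    if h or f[0]>5.5: break
print(fr and np.median(fr[3:]),st());print(*log,sep="\n")
```

```text
2.41 (32.99, array([ 4.9 , -0.25, -2.75]), array([-0.12, -1.55,  0.  ]), 0.251, 60.0)
(59.0, np.float64(0.62), np.float64(-2.48), np.float64(59.11))
(58.0, np.float64(2.12), np.float64(-3.03), np.float64(58.49))
(57.0, np.float64(2.31), np.float64(-3.25), np.float64(57.32))
(56.0, np.float64(2.09), np.float64(-2.16), np.float64(56.17))
(55.0, np.float64(2.11), np.float64(-1.31), np.float64(55.12))
(54.0, np.float64(2.13), np.float64(-1.94), np.float64(54.1))
(53.0, np.float64(3.17), np.float64(-1.72), np.float64(53.08))
(52.0, np.float64(2.62), np.float64(-0.78), np.float64(52.07))
(51.0, np.float64(2.54), np.float64(-0.94), np.float64(51.05))
(50.0, np.float64(2.66), np.float64(-0.6), np.float64(49.99))
(49.0, np.float64(2.28), np.float64(-1.02), np.float64(49.01))
(48.0, np.float64(2.83), np.float64(-0.48), np.float64(47.98))
(47.0, np.float64(2.98), np.float64(-0.65), np.float64(46.93))
(46.5, np.float64(3.09), np.float64(-1.01), np.float64(46.55))
(46.0, np.float64(3.13), np.float64(-0.84), np.float64(46.03))
(45.5, np.float64(3.42), np.float64(-1.04), np.float64(45.47))
(45.0, np.float64(4.1), np.float64(-1.13), np.float64(45.15))
(44.5, np.float64(5.55), np.float64(-2.3), np.float64(44.82))
```

Run:
```python
from h import *
x=44.5
while x>39:
    x-=.3
    h=env.move_straight(tcp(x,-1.5,.031),rate=.01,force_limit=8)
    f=F(5);print(round(x,1),f,round(rk(env.read_state()["position"])[0,0]+175,2))
    if h or f[0]>10.9: break
env.dwell(.3);print(F(15),st())
```

```text
44.2 [ 5.52  0.27 -3.03] 44.65
43.9 [ 6.36  0.23 -3.17] 44.49
43.6 [ 6.3   0.31 -3.86] 44.34
43.3 [ 7.06 -0.16 -4.5 ] 44.2
43.0 [ 7.08 -0.04 -5.16] 44.09
42.7 [ 8.12 -0.14 -5.38] 43.97
42.4 [ 8.38  0.3  -6.16] 43.84
42.1 [ 9.61 -0.16 -7.08] 43.73
41.8 [ 9.85 -0.17 -7.12] 43.62
41.5 [10.99 -0.43 -7.74] 43.54
[10.34 -0.68 -7.71] (36.88, array([10.57, -0.91, -7.63]), array([-0.45, -2.43, -0.17]), 0.251, 60.0)
```

Run:
```python
from h import *
s=env.read_state();print(s["position"][2],s["tool_rot"].round(2))
z=.031
for i in range(5):
    z-=.0005
    env.move_straight(tcp(41.5,-1.5,z),rate=.01)
    f=F(6);s=env.read_state();print(round(z,4),f,round(rk(s["position"])[0,0]+175,2),s["position"][2].round(4),st()[2])
    if f[2]>-3.5: break
```

```text
0.0639009504911586 [-179.97   -0.2    -4.36]
0.0305 [ 9.81 -0.68 -5.96] 43.63 0.0637 [-0.51 -2.36 -0.21]
0.03 [ 8.6  -0.68 -3.81] 43.61 0.0634 [-0.49 -2.29 -0.18]
0.0295 [ 7.18 -0.64 -1.71] 43.6 0.0632 [-0.48 -2.22 -0.15]
```

Run:
```python
from h import *
x,z=41.5,.0295
while x>37:
    x-=.4
    h=env.move_straight(tcp(x,-1.5,z),rate=.01,force_limit=8)
    f=F(5);s=env.read_state();print(round(x,1),round(z,4),f,round(rk(s["position"])[0,0]+175,2),round(s["clock"],1))
    if h or f[0]>11.1 : break
    if f[2]<-4: z-=.0003
```

```text
41.1 0.0295 [ 8.41 -0.58 -3.48] 43.62 38.3
40.7 0.0295 [ 9.44 -1.02 -4.18] 43.55 38.6
40.3 0.0292 [ 9.45 -1.2  -3.99] 43.51 38.9
39.9 0.0292 [10.05 -1.79 -4.69] 43.32 39.3
39.5 0.0289 [11.13 -1.18 -4.63] 43.29 39.6
```

Run:
```python
from h import *
env.move_straight(tcp(39.3,-1.5,.0287),rate=.01,force_limit=8);print(F(8))
for x in(41,43,44.5,46):
    env.move_straight(tcp(x,-1.5,.0295),rate=.012);print(x,F(4))
env.move_straight(tcp(50,-1.5,.031),rate=.02);print(F(5),st()[0])
h=env.move_straight(tcp(50,-1.5,.065),rate=.05,force_limit=4);print("up",h,F(4))
p=blue("top")
env.move_straight(tcp(-10,-1.5,.065),rate=.12);print(st())
p=blue("top");blue("scene")
im=p["image"].astype(int);m=(im[...,0]>im[...,2]*1.6)&(im[...,0]>im[...,1]*1.4)&(im[...,0]>45)
for r in range(160,186): print(r,"".join("#" if c else "." for c in m[r,310:365]))
print(proj(p,pose(*O,[[.0345,.048,.045],[.0345,-.052,.045]])))
```

```text
[11.02 -1.73 -4.65]
41 [ 8.83 -0.62 -3.42]
43 [ 6.32 -0.02 -1.02]
44.5 [ 3.21  0.14 -0.64]
46 [ 1.23  0.26 -1.69]
[ 0.04  0.12 -2.54] 41.87
up False [-0.05 -0.06 -2.64]
top 312 x [31.8 34.  51.4 84.5 88.1] y [-47.9 -43.3  14.8  46.9  49.8]
(43.47, array([ 0.04, -0.09, -1.92]), array([-0.12,  0.11,  0.03]), 0.249, 60.0)
top 359 x [31.8 33.6 49.9 83.9 88.1] y [-47.9 -42.5   5.2  46.   49.6]
scene 490 x [ 20.2  24.8  80.1 148.  163.1] y [-57.8 -53.3 -21.1  52.1  57.7]
160 .......................................................
161 .......................................................
162 .......................................................
163 .......................................................
164 ...............##......................................
165 ...............####..####..............................
166 ..............############.............................
167 ..............#######...###...........#######..........
168 ..............######.....##...........#######..........
169 ..............######.................#########.........
170 ..............#####.......
[... 288 characters left out ...]
########...................###...........
176 .............############...####...#....####...........
177 .............########################...####...........
178 .............########################..#####...........
179 .............###############################...........
180 .............###############################...........
181 .............###############################...........
182 ................############################...........
183 ...........................#################...........
184 .......................................####............
185 .......................................................
[[322.94331815 180.95690215]
 [355.20289976 183.62934272]]
```

Run:
```python
from h import *
X,Y,A=.50,.1608,7.4
env.move_straight([X,Y,TZ+.065],rotation=[180,0,A],rate=.15)
env.move_straight([X,Y,TZ+.012],rate=.08)
h=env.move_straight([X,Y,TZ-.003],rate=.015,force_limit=4);env.dwell(.2);print(h,st(),env.read_state()["position"])
```

```text
True (47.02, array([ 0.31, -0.07,  5.74]), array([-0.06,  0.13, -0.01]), 0.25, 60.0) [0.49991396 0.16076311 0.03293793]
```

Run:
```python
from fit import *
X,Y,A=.50,.1608,7.4
env.move_straight([X,Y,TZ+.0003],rate=.01);print(st())
env.gripper_to(1.0);env.dwell(.2);print(st())
env.move_straight([X,Y,.16],rate=.12);env.goto([.42,.0,.36],[180,0,0]);env.dwell(.3)
q=np.array([X,Y,A])
for n in("scene","wrist"):
    p=env.grab_frame(n)
    for m in env.trace(p,"hook"):
        k=m["mask"];r=rend(p,HOOK,q);i=np.minimum(r,k).sum()/np.maximum(r,k).sum()
        if i>.25:print(n,round(i,2),fit([(p,k.astype(float))],HOOK,q))
blue("top");print(st())
```

```text
(47.38, array([-1.34,  0.24,  1.19]), array([-0.  ,  0.01,  0.03]), 0.248, 60.0)
(48.83, array([ 0.59, -0.29, -1.03]), array([-0.1 ,  0.16, -0.02]), 0.996, 0.0)
scene 0.87 (array([0.50061194, 0.16151621, 7.34916987]), np.float64(0.11523867867944926))
wrist 0.81 (array([0.5012611 , 0.15837656, 7.8787296 ]), np.float64(0.12430335153613736))
top 362 x [31.8 33.6 50.  83.9 88.1] y [-47.9 -42.7   5.3  46.2  49.8]
(51.63, array([ 0.32, -0.4 ,  0.62]), array([-0.1 ,  0.17,  0.03]), 1.006, 0.0)
```

Hook standing, bin at the buffer and unmoved.

```bash
python3 -c "
from workcell import env
print(env.close_job())"
```

```text
the job is handed in; nothing more can be done
None
```

I handed the job in at about 52 s: the bin was pulled onto the buffer at an estimated 8.4 N (11.0 N on the hook minus about 2.6 N sliding force). After unhooking, the bin looked square and in place, and the hook stands upright on the bench clear of rack and bin; one uncertainty is that the blade briefly pulled up on the bin with about 5 N, with no sign that it lifted.

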